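# Lock the wheel guard of the tool grinder

### The arm

A 6-joint arm with a two-finger parallel gripper is mounted at the origin on the work surface. World frame = base frame: x ahead of the robot, y to its left, z up, the work surface at z = 0. Lengths are in m, angles in degrees, forces in N, time in s.
With the tool pointing down it reaches from about 0.4 to 0.825 m from the base axis. Payload 7 kg.
Tool frame: the origin (TCP) lies on the centre line of the jaws, within the pads' length; the fingertips stand 11 mm ahead of it and the grasp point (between the pads) lies 8 mm behind it; z points along the fingers, y is the line along which they close (so a half turn about z gives the same grasp; the last joint's range is limited). The gripper opens to 88 mm and grips with 3 to 60 N. Pads are 19 mm wide; open, the fingers measure 130 mm over their backs; the gripper's body (78 mm by 193 mm) begins 47 mm behind the grasp point.
Start: joints at [-54.712, 20.546, 0.682, 0, -70.136, -16.507], TCP at [0.217, -0.639, 0.213] pointing down, gripper open.
Joint ranges: [-176.03, 176.03], [-82.01, 121.73], [-58.28, 71.71], [-173.87, 95.51], [-174.79, -0.11], [-173.66, 173.66]. Speed limits (degrees/s): [136.94, 136.94, 172.46, 180, 180, 180].

### API

Orientations are given as [roll, pitch, yaw] about the fixed x, y, z axes, in that order (R = Rz(yaw) Ry(pitch) Rx(roll)).
In Python, from plant import r, capture, camera_model, job gives the robot as it stands.
- The arm moves only by the tool drive_tool, never from a script. Its argument "increments" is a list that holds one entry, the list of rows, each a list of 5 numbers: the gripper's target within -1 to 1 (fully open at 1, half-way at 0, shut at -1), then the shift along the tool's x, y, z scaled (see below), then the turn about the tool's z scaled (see below). In form: [[[gripper, tx, ty, tz, roll], ...]]. A call has 1 to 5 rows; each row is the pose to reach, as a shift and turn from the pose commanded when the call began, along the tool's axes at that moment, turning the shorter way round; what a row does not reach only later rows make up. The controller multiplies each number of a shift by 120 mm and each number of a turn by 360 degrees. A row lasts 1/8 s, in which the tool goes at most 62.5 mm and 10.7 degrees, less where a joint would pass 70% of its speed; a pose out of reach is approached as far as the arm can. A call with a number of a shift or a turn outside -1 to 1 is refused whole. A call with a gripper value outside its range is refused whole. The fingers move at their own pace and stop on an object; "squeeze" is the grip in N (left out, the last holds). Time passes only in rows, so rows that repeat a pose let the fingers close. It gives the time, the measured TCP pose, the force, the opening and the grip force at its end, in the units of the state.
- r.get_state(): the state, without advancing time (a new reading comes with each control period).
- capture(name): name is "scene" or "top" or "wrist"; returns the picture (420x560x3 uint8, red, green, blue); there is no depth.
- camera_model(name): a dict with "camera_matrix" (3x3 intrinsics, pixels), "rvec" (rotation vector, rad) and "tvec" (3), from world to camera coordinates, as OpenCV has them. Camera axes: x right, y down, z forward; pixel columns grow to the right and rows downward; lengths in m; the calibration is good to about 2 mm. A picture is of the moment at which its call begins: read the wrist's pose just before it. camera_model takes no time and is no camera call; for the wrist camera it gives the pose at the moment of the call.
- job.close_job(): hands the job in; it is judged then, once.
The state is a dict: "time_s": time; "joints": joint angles; "qd": joint speeds; "joint_torque": joint torques, N m; "tcp_pos": TCP position; "eef_rot": TCP orientation; "contact_force": force on the tool from outside, world axes, zero at the start; "moment": the same for the moment, N m; "gripper_width": finger opening in m; "gripper_force": force on a finger pad.
Only numpy, scipy, OpenCV 4.12 (cv2) and the standard library are available. Lean on these libraries where they do the work, as an engineer would, in place of code of your own. Each camera call takes 0.05 s, during which the arm holds its last target. There are 200 camera calls.

### The job

Close the guard of the tool grinder with its cam lock: take the flat-blade driver from its stand, seat the blade fully in the slot of the cam disc, and turn the disc clockwise until it has drawn the guard fully closed and you feel it go tight. Press lightly and stop when it is tight, do not over-tighten; then put the driver back in its stand and leave the other things on the bench where they are.

Things in the scene. Friction and masses are not known exactly. Their poses are not given: they have to be found in the camera images.
- grinder: the tool grinder, fixed to the bench: a white box housing 155 mm high on its own -y side (its face 56 mm from the lock's axis), a dark base plate 20 mm thick with a grinding wheel (up to 130 mm high) and the lock block on it. Origin on the bench under the lock's axis, within 2.5 mm; z up; +y points from the housing to the guard. Its place and yaw vary
- cam: the cam disc: bright steel, 44 mm across, let in flush into the top of the dark lock block. Origin at the disc's centre on its top face, x along its screwdriver slot, z up (the axis it turns about). The slot crosses the centre: 20 mm long, 4.4 mm wide, 7 mm deep with a flat floor. It turns clockwise seen from above; friction keeps it where it is left
- lock_top (a point): centre of the lock block's top, 70 mm above the bench (block 62 x 56 mm; its place along the grinder's y varies by 2.5 mm). How the lock acts: the disc takes about 0.1 Nm to turn; after 0.1 to 0.5 rad it catches the bolt head, then draws the guard in at 0.12 to 0.2 Nm. It is home after 0.5 to 1.25 rad of the disc, differently each time; there the torque rises steeply: tight at 0.25, too tight at 0.33 Nm
- guard: the black slotted guard: an upright plate 230 mm long, 50 mm high, 8 mm thick, sliding along the grinder's y. Origin on its inner face at the lower edge, in line with the lock. It starts 3 to 4 mm open, held off by a soft seal (3 N when closed). Closed, it rests on two feet, its origin 31 mm along y from the grinder's origin. Its headed bolt reaches into the cam
- driver: the flat-blade driver, blade down in its stand, loose, 0.12 kg. Origin at the middle of the blade's end; z up through the handle, x along the blade's width. Blade 16 x 3 mm, its last 3 mm tapering to 15 x 1.6 mm; blade and 10 mm round shaft 60 mm together; then a square grey handle 26 x 26 mm, 70 mm high, its flats square to x and y
- driver_grip (a point): the centre of the driver's handle, 95 mm from the blade's end, where it is best held; axes as the driver
- stand_hole (a point): the centre of the hole's mouth on top of the driver's stand, a fixed wooden block 70 x 70 mm, 68 mm high, with one upright through hole of 21 mm diameter. The driver hangs in it with the handle's lower face resting on the block's top, its blade's end 60 mm below the mouth
- collet: bystander: a steel collet chuck, 44 mm across and 55 mm high, loose. Origin under its centre
- spare_wheel: bystander: a spare grinding wheel lying flat, 100 mm across and 22 mm high, loose. Origin under its centre
- can: bystander: a grey can, 52 mm across and 110 mm high, loose. Origin under its centre
Mind the look-alikes: they are no part of the job. Of the things like the driver, leave any that is blue or orange; of the rest the smaller one is meant.

How it is judged (in metres and radians):
On the way, in this order (a step that is already met when the one before it is completed fails the run):
1. the blade is seated in the slot of the cam disc (z of driver in the frame of cam below -0.004 m and horizontal distance between driver and cam below 0.004 m), for 0.1 s.
2. with the blade in the slot, the cam disc has drawn the guard closed and tight (z of driver in the frame of cam below -0.003 m and horizontal distance between driver and cam below 0.005 m and y of guard in the frame of grinder below 0.032 m and contact force between guard and cam above 10 N), for 0.2 s.
At the end, for the whole second after the job is handed in: the guard is closed to within 1 mm and the cam holds its bolt tight (a pull of more than 10 N), and the driver stands upright (within 7 degrees) and at rest in its stand, its handle down on the block (within 4 mm) (y of guard in the frame of grinder below 0.032 m and contact force between guard and cam above 10 N and horizontal distance between driver and stand_hole below 0.006 m and z of driver in the frame of stand_hole below -0.056 m and angle between driver's own z axis and vertical below 0.12 rad and linear speed of driver below 0.02 m/s); the robot touches nothing.
It fails at once if the driver bears on the cam disc, pressing and twisting, with more than 85 N (contact force between driver and cam above 85 N).
It fails at once if the bolt is over-tightened: the cam pulls on it with more than 35 N (about 0.35 Nm at the driver) (contact force between guard and cam above 35 N).
It fails at once if a bystander is moved by more than 30 mm (distance of any of collet, spare_wheel, can from where it was at the start of the episode above 0.03 m).
It also fails if it takes over 64 s, if anything falls off the work surface, if the arm or the gripper's body presses on something with over 40 N, if the wrist force passes 120 N, or if a joint passes its speed limit or range.

## Working session

There is one attempt and no reset: what is moved stays moved. The work goes in short steps, Python scripts to look and compute and a tool call to move; the robot and the scene stay as the last step left them, time stands still between calls to the robot, and variables do not carry over. Pictures are saved under pics/ and viewed, at most 10 in all, crops included, and the job is handed in when it is done.

Besides the shell and the picture viewer there is one more tool, called after "Request:" by a JSON object that holds its "name" and its "arguments". drive_tool: Moves the arm, as the interface text tells. Its arguments: {"type":"object","properties":{"increments":{"type":"array"},"squeeze":{"type":"number"}},"required":["increments"]}

```bash
mkdir -p pics; cat > h.py <<'E'
import numpy as np, cv2
from plant import r, capture, camera_model, job
def cap(n,f=None):
    m=camera_model(n); im=capture(n)
    if f: cv2.imwrite('pics/'+f,im[:,:,::-1])
    return im,m
def ray(m,uv):
    K=np.array(m['camera_matrix'],float);R=cv2.Rodrigues(np.array(m['rvec'],float))[0];t=np.array(m['tvec'],float).ravel()
    d=R.T@np.linalg.inv(K)@np.array([uv[0],uv[1],1.]); return -R.T@t,d
def onz(m,uv,z):
    c,d=ray(m,uv); return c+d*(z-c[2])/d[2]
def proj(m,p):
    return cv2.projectPoints(np.array(p,float).reshape(-1,3),np.array(m['rvec'],float),np.array(m['tvec'],float),np.array(m['camera_matrix'],float),None)[0].reshape(-1,2)
E
python3 - <<'E'
from h import *
a,m=cap('scene','s1.png'); b,mt=cap('top','t1.png')
for x in (m,mt): print(ray(x,(280,210)), x['camera_matrix'][0])
print(r.get_state())
E
```

```text
(array([ 0.9432405 , -0.66502675,  0.79641817]), array([-0.40448515,  0.47365409, -0.78249003])) [382.85624175   0.         285.23468874]
(array([ 0.51534475, -0.21328804,  1.08568826]), array([ 0.09041495, -0.00170385, -0.9959785 ])) [408.85308742   0.         275.62882446]
{'time_s': 0.1, 'joints': array([-5.47111387e+01,  2.05859358e+01,  6.38997993e-01, -1.77566530e-02,
       -7.01372324e+01, -1.65048422e+01]), 'qd': array([-0.05156741, -0.07529208,  0.12268898,  0.11271164,  0.01887465,
       -0.03779473]), 'joint_torque': array([-5.59265245e-04, -5.84160304e+01,  2.93756837e+01,  7.01569989e+00,
        1.01481011e-02, -5.17498586e-05]), 'tcp_pos': array([ 0.21714715, -0.63862355,  0.2120319 ]), 'eef_rot': array([ 1.79914555e+02, -7.90904190e-03, -1.61222020e+02]), 'contact_force': array([ 0.15738881,  0.22305204, -0.25173769]), 'moment': array([ 0.00814105, -0.01754303,  0.02247196]), 'gripper_force': 0.0, 'gripper_width': 0.08752076785137103}
```

View pics/s1.png

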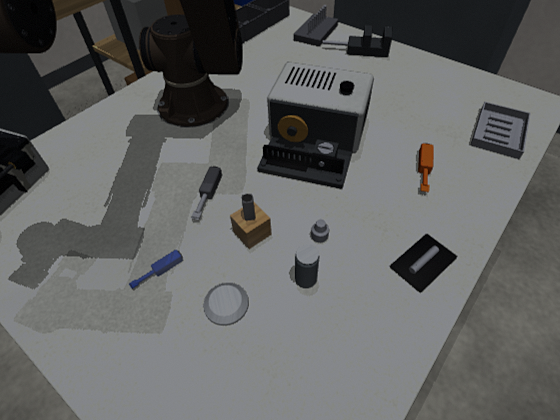

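View pics/t1.png

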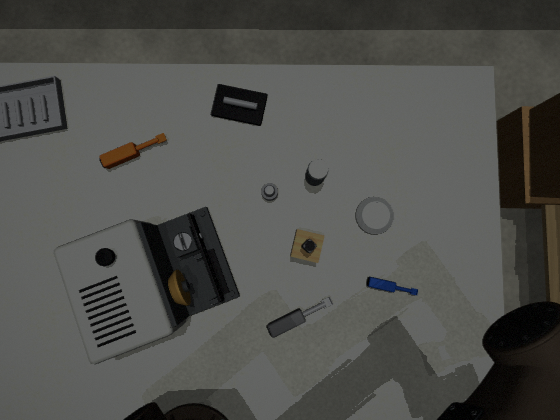

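```bash
python3 - <<'E'
from h import *
b,mt=cap('top'); a,ms=cap('scene')
g=cv2.convertScaleAbs(b,alpha=1.8)
c1=cv2.resize(g[205:325,140:245],None,fx=5,fy=5,interpolation=cv2.INTER_CUBIC)[:,:,::-1]
c2=cv2.resize(g[220:275,280:335],None,fx=5,fy=5,interpolation=cv2.INTER_CUBIC)[:,:,::-1]
o=np.zeros((600,800,3),np.uint8);o[:600,:525]=c1;o[:275,525:]=c2
s=cv2.convertScaleAbs(a,alpha=1.8)
o[300:600,525:]=cv2.resize(s[130:205,255:323],(275,300))[:,:,::-1]
cv2.imwrite('pics/c1.png',o)
hsv=cv2.cvtColor(b,cv2.COLOR_RGB2HSV)
w=cv2.inRange(hsv,(8,80,60),(28,255,255)); w[:, :280]=0; w[:,340:]=0;w[:220]=0;w[280:]=0
cn=max(cv2.findContours(cv2.morphologyEx(w,cv2.MORPH_CLOSE,np.ones((15,15))),0,1)[0],key=cv2.contourArea)
rc=cv2.minAreaRect(cn);print(rc)
for p in cv2.boxPoints(rc): print(p,onz(mt,p,.068))
for uv,z in (((182,241),.07),((308,245),.138)): print(uv,onz(mt,uv,z))
E
```

```text
((307.1131286621094, 245.64427185058594), (28.343616485595703, 28.229097366333008), 13.240520477294922)
[290.08527 256.1377 ] [ 0.49346077 -0.24097733  0.068     ]
[296.55084 228.65903] [ 0.56151047 -0.25660953  0.068     ]
[324.141   235.15085] [ 0.54605892 -0.32514595  0.068     ]
[317.6754  262.62952] [ 0.47824665 -0.30911457  0.068     ]
(182, 241) [0.52808548 0.02738976 0.07      ]
(308, 245) [ 0.5209043  -0.28021989  0.138     ]
```

View pics/c1.png

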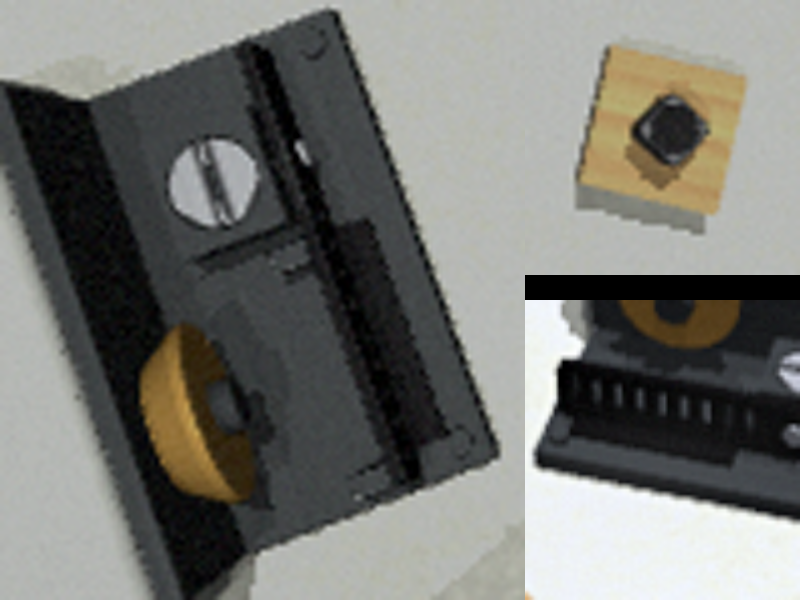

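The top view shows the driver in the wooden stand at px (308,245), and the stand's top measures 70 mm as it should. The cam disc is at px (182,241), with its slot along about 18°. The loose grey driver lying at (290,320) is larger, so it is the look-alike. Next I move above the stand.

Request:
{"name": "drive_tool", "arguments": {"increments": [[[1,-0.5,0.3,-0.3,0],[1,-1,0.6,-0.3,0],[1,-1,0.6,-0.3,0],[1,-1,0.6,-0.3,0]]]}}

```text
time_s: 0.7
tcp_pos: [0.309, -0.5311, 0.2494]
eef_rot: [-180.0, 0.0, -161.1]
contact_force: [0.5, 0.2, -0.2]
gripper_width: 0.0877
gripper_force: 0.0
```

Request:
{"name": "drive_tool", "arguments": {"increments": [[[1,-0.5,0.35,0,0],[1,-1,0.7,0,0],[1,-1,0.7,0,0],[1,-1,0.7,0,0]]]}}

```text
time_s: 1.2
tcp_pos: [0.3948, -0.4136, 0.2488]
eef_rot: [180.0, -0.0, -161.1]
contact_force: [-0.7, -1.7, -0.3]
gripper_width: 0.0876
gripper_force: 0.0
```

Request:
{"name": "drive_tool", "arguments": {"increments": [[[1,-0.5,0.35,0,0],[1,-1,0.7,0,0],[1,-1,0.7,0,0],[1,-1,0.7,0,0]]]}}

```text
time_s: 1.7
tcp_pos: [0.4811, -0.296, 0.2485]
eef_rot: [180.0, -0.0, -161.2]
contact_force: [-0.1, -0.4, 0.1]
gripper_width: 0.0873
gripper_force: 0.0
```

```bash
python3 - <<'E'
from h import *
s=r.get_state();print(s['tcp_pos'],s['eef_rot'],s['joints'])
a,m=cap('wrist','w1.png'); print(ray(m,(280,210)),proj(m,[[.52,-.283,.138],[.52,-.283,.068]]))
E
```

```text
[ 0.48111932 -0.29599679  0.24850875] [ 1.79985263e+02 -4.05121730e-02 -1.61156054e+02] [-1.17461304e+01  8.97860639e+00 -1.02662519e+01  8.39744684e-03
 -7.07975156e+01 -5.94126942e+01]
(array([ 0.41230243, -0.31983625,  0.41988477]), array([ 0.25061183,  0.09457395, -0.96349349])) [[277.20976343 248.70151392]
 [277.1631502  224.30330213]]
```

View pics/w1.png

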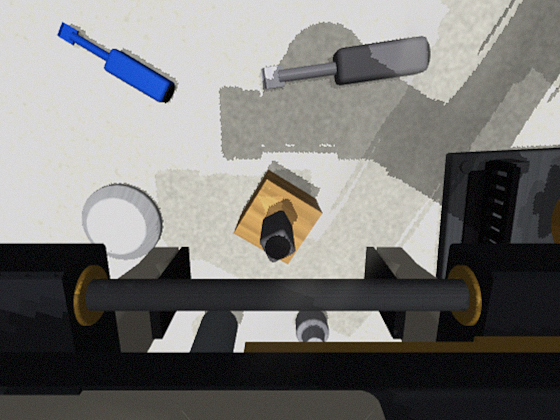

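The wrist view shows the driver handle's top at about px (277,246), against a prediction of (277,249). I need its yaw.

```bash
python3 - <<'E'
from h import *
a=cv2.imread('pics/w1.png'); b=cv2.imread('pics/t1.png')
o=np.zeros((600,800,3),np.uint8)
f=lambda i:np.clip(255*(i/255.)**.5*1.3,0,255).astype(np.uint8)
o[:600,:400]=cv2.resize(f(a[190:270,250:310])[:, :],(400,600)[::1]) if 0 else cv2.resize(f(a[200:275,252:302]),(400,600),interpolation=cv2.INTER_CUBIC)
o[:400,400:]=cv2.resize(f(b[225:265,288:328]),(400,400),interpolation=cv2.INTER_CUBIC)
cv2.imwrite('pics/c2.png',o)
E
```

```text
(no output)
```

View pics/c2.png

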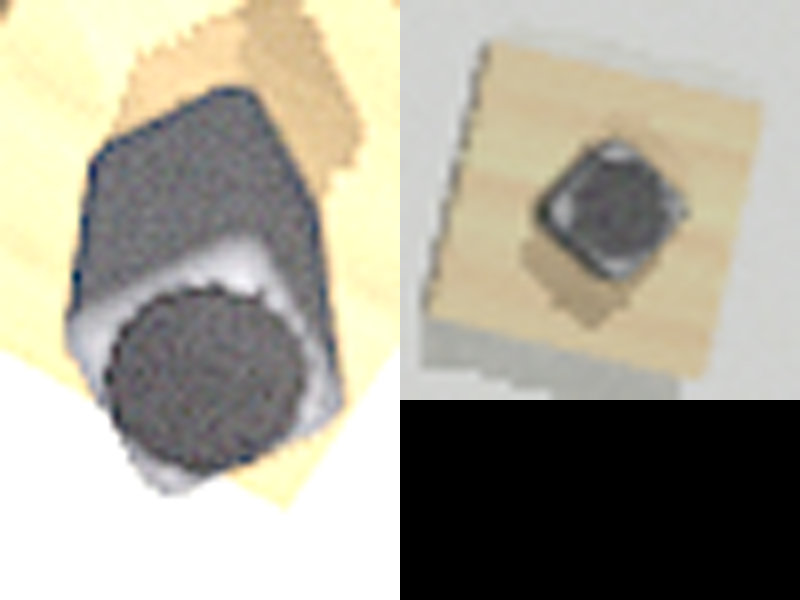

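```bash
cat > q.py <<'E'
from h import *
import sys
E
python3 - <<'E'
from h import *
s=r.get_state();m=camera_model('wrist')
P=lambda u,v,z:onz(m,(252+u/8-.44,200+v/8-.44),z)
c=[P(*x,.135) for x in ((75,325),(240,240),(340,400),(165,490))]
for i in range(4):
    d=c[(i+1)%4]-c[i]; print(np.hypot(*d[:2])*1e3,np.degrees(np.arctan2(d[1],d[0]))%90)
d=P(230,90,.068)-P(95,160,.068);print('low',np.hypot(*d[:2])*1e3,np.degrees(np.arctan2(d[1],d[0]))%90)
print('ctr',np.mean(c,0),P(205,378,.138),'base',P(150,125,.068))
mt=camera_model('top');T=lambda u,v,z:onz(mt,(288+u/10-.45,225+v/10-.45),z)
print('top',T(622-400,208,.138))
e=[T(x-400,y,.135) for x,y in ((535,213),(617,135),(688,212),(605,280))]
for i in range(4):
    d=e[(i+1)%4]-e[i]; print(np.hypot(*d[:2])*1e3,np.degrees(np.arctan2(d[1],d[0]))%90)
E
```

```text
20.78629513132738 47.27847738881897
21.95302497534478 49.52226048264407
22.41626446592369 47.77108995108948
22.142299821354293 45.28651892816086
low 20.618486935876845 47.054091544504786
ctr [ 0.51738236 -0.28437904  0.135     ] [ 0.51776152 -0.28425436  0.138     ] base [ 0.51206793 -0.29392816  0.068     ]
top [ 0.52014036 -0.28425567  0.138     ]
26.249562299902376 43.86465801635533
24.09652805814574 43.05325021643472
24.848383606112062 39.57786791249379
22.265389935308786 46.77235139903868
```

Request:
{"name": "drive_tool", "arguments": {"increments": [[[1,-0.326,-0.008,0,-0.028],[1,-0.326,-0.008,0,-0.056],[1,-0.326,-0.008,0,-0.084],[1,-0.326,-0.008,0,-0.112],[1,-0.326,-0.008,0,-0.12]]]}}

```text
time_s: 2.38
tcp_pos: [0.5171, -0.2861, 0.2487]
eef_rot: [180.0, -0.0, -117.9]
contact_force: [1.0, 0.3, -0.5]
gripper_width: 0.0875
gripper_force: 0.0
```

Request:
{"name": "drive_tool", "arguments": {"increments": [[[1,0,0,0,-0.028],[1,0,0,0,-0.056],[1,0,0,0,-0.084],[1,0,0,0,-0.112],[1,0,0,0,-0.12]]]}}

```text
time_s: 3.0
tcp_pos: [0.5171, -0.2862, 0.2487]
eef_rot: [180.0, 0.0, -74.8]
contact_force: [0.3, 0.2, 0.1]
gripper_width: 0.0872
gripper_force: 0.0
```

Request:
{"name": "drive_tool", "arguments": {"increments": [[[1,0,0,0,-0.028],[1,0,0,0,-0.056],[1,0,0,0,-0.084],[1,0,0,0,-0.088],[1,0,0,0,-0.088]]]}}

```text
time_s: 3.62
tcp_pos: [0.5176, -0.2852, 0.2488]
eef_rot: [180.0, 0.0, -43.4]
contact_force: [-0.2, 0.0, -0.1]
gripper_width: 0.0877
gripper_force: 0.0
```

```bash
python3 - <<'E'
from h import *
s=r.get_state();print(s['tcp_pos'],s['eef_rot'],s['joints'])
a,m=cap('wrist','w2.png')
p=proj(m,[[.5185,-.2843,.138]])[0];print(p)
x,y=map(int,p); c=a[y-50:y+50,x-66:x+67]
o=cv2.resize(np.clip(255*(c/255.)**.5*1.2,0,255).astype(np.uint8),(798,600),interpolation=cv2.INTER_CUBIC); print(x-66,y-50)
cv2.imwrite('pics/c3.png',o[:,:,::-1])
E
```

```text
[ 0.51763454 -0.28523692  0.24880853] [ 1.79988387e+02  7.55885740e-03 -4.33954276e+01] [-9.91592748e+00  1.14772395e+01 -7.11881044e+00  5.81950438e-03
 -7.14166608e+01  5.65186454e+01]
[274.95054947 202.78660483]
208 152
```

View pics/c3.png

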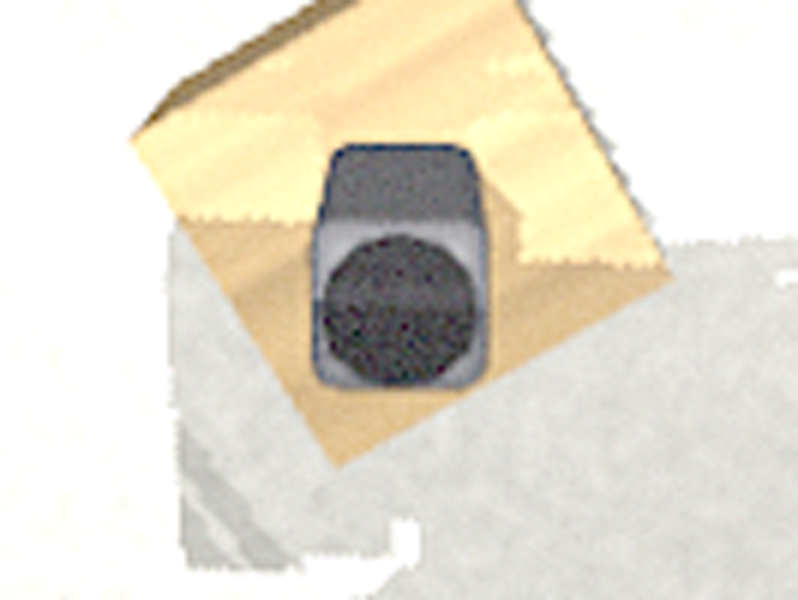

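The handle is square to the jaws and centred, with its top at px (275,204) against a prediction of (275,203). I go down and grip.

Request:
{"name": "drive_tool", "arguments": {"increments": [[[1,0,-0.01,0.4,0],[1,0,-0.01,0.8,0],[1,0,-0.01,0.95,0],[1,0,-0.01,0.95,0]]]}}

```text
time_s: 4.18
tcp_pos: [0.5179, -0.2833, 0.1334]
eef_rot: [179.9, 0.2, -43.2]
contact_force: [-0.1, -0.1, 0.5]
gripper_width: 0.0875
gripper_force: 0.0
```

Request:
{"name": "drive_tool", "arguments": {"increments": [[[1,0,0,0.2,0],[1,0,0,0.33,0],[1,0,0,0.33,0]]]}}

```text
time_s: 4.55
tcp_pos: [0.5186, -0.2833, 0.0948]
eef_rot: [180.0, 0.1, -43.2]
contact_force: [0.1, 0.5, -0.3]
gripper_width: 0.0874
gripper_force: 0.0
```

Request:
{"name": "drive_tool", "arguments": {"increments": [[[-1,0,0,0,0],[-1,0,0,0,0],[-1,0,0,0,0],[-1,0,0,0,0],[-1,0,0,0,0]]], "squeeze": 30}}

```text
time_s: 5.18
tcp_pos: [0.519, -0.2834, 0.0954]
eef_rot: [-180.0, -0.0, -43.1]
contact_force: [-0.6, 0.8, -0.4]
gripper_width: 0.0436
gripper_force: 0.0
```

Request:
{"name": "drive_tool", "arguments": {"increments": [[[-1,0,0,0,0],[-1,0,0,0,0],[-1,0,0,0,0],[-1,0,0,0,0],[-1,0,0,0,0]]], "squeeze": 45}}

```text
time_s: 5.8
tcp_pos: [0.519, -0.2833, 0.0952]
eef_rot: [180.0, 0.0, -43.1]
contact_force: [-1.1, 0.4, 0.1]
gripper_width: 0.0257
gripper_force: 45.0
```

Request:
{"name": "drive_tool", "arguments": {"increments": [[[-1,0,0,-0.2,0],[-1,0,0,-0.5,0],[-1,0,0,-0.9,0],[-1,0,0,-0.9,0],[-1,0,0,-0.9,0]]]}}

```text
time_s: 6.42
tcp_pos: [0.5186, -0.2831, 0.2028]
eef_rot: [-180.0, 0.0, -43.2]
contact_force: [-0.2, 0.6, -1.7]
gripper_width: 0.0257
gripper_force: 45.0
```

```bash
python3 - <<'E'
from h import *
s=r.get_state();print(s['tcp_pos'],s['eef_rot'],s['gripper_width'],s['gripper_force'])
t=s['tcp_pos']
o=np.zeros((600,800,3),np.uint8)
tip=[t[0],t[1],t[2]+.008-.095]
for n,sl in (('scene',slice(0,400)),('wrist',slice(400,800))):
    a,m=cap(n); p=proj(m,[tip])[0]; print(n,p,proj(m,[[tip[0],tip[1],tip[2]+.06]])[0],a.shape)
    x,y=np.clip(p.astype(int),[40,60],[519,359]); c=a[y-60:y+60,x-40:x+40]
    o[:,sl]=cv2.resize(np.clip(255*(c/255.)**.6*1.2,0,255).astype(np.uint8),(400,600),interpolation=cv2.INTER_CUBIC)
cv2.imwrite('pics/c4.png',o[:,:,::-1])
E
```

```text
[ 0.5186045  -0.28305064  0.20277698] [-1.79982902e+02  3.62125798e-02 -4.31524769e+01] 0.02568408098402881 44.95873153209686
scene [247.26999106 203.05441088] [244.74791882 185.59877183] (420, 560, 3)
wrist [276.0707233  209.99607485] [275.77787491 236.37580548] (420, 560, 3)
```

View pics/c4.png

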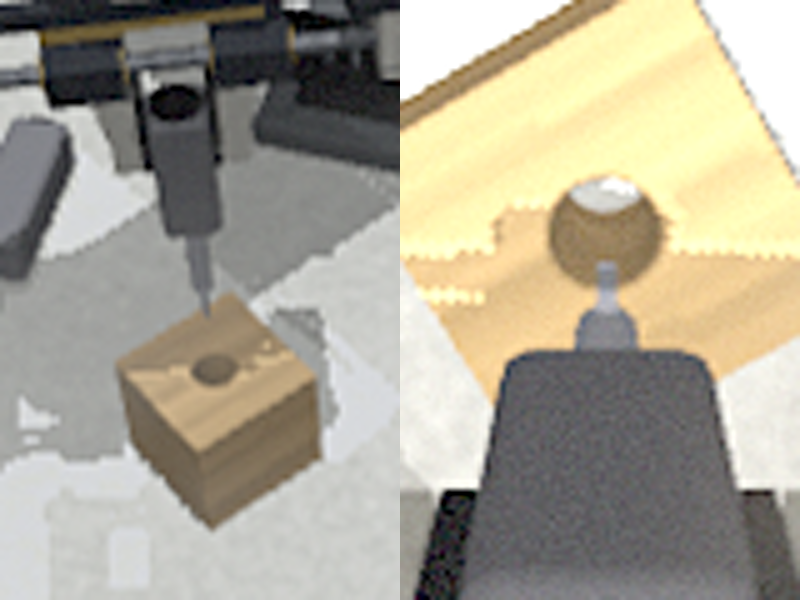

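Blade seen edge-on in the wrist view, at about crop px (604,265), so its width lies along the tool's x. The hole's centre is at wrist px (277,196). Next I move over the cam and turn +61° to line up with the slot.

Request:
{"name": "drive_tool", "arguments": {"increments": [[[-1,-0.3,-0.34,0,0],[-1,-0.6,-0.68,0,0],[-1,-0.856,-0.97,0,0],[-1,-0.856,-0.97,0,0],[-1,-0.856,-0.97,0,0]]]}}

```text
time_s: 7.15
tcp_pos: [0.5233, -0.1281, 0.2025]
eef_rot: [179.9, 0.1, -43.1]
contact_force: [0.4, 0.2, -1.2]
gripper_width: 0.0256
gripper_force: 45.0
```

Request:
{"name": "drive_tool", "arguments": {"increments": [[[-1,-0.3,-0.34,0,0],[-1,-0.6,-0.68,0,0],[-1,-0.856,-0.97,0,0],[-1,-0.856,-0.97,0,0],[-1,-0.856,-0.97,0,0]]]}}

```text
time_s: 7.78
tcp_pos: [0.5282, 0.0261, 0.2028]
eef_rot: [179.9, 0.0, -43.2]
contact_force: [-0.6, -0.0, -1.4]
gripper_width: 0.0259
gripper_force: 45.0
```

Request:
{"name": "drive_tool", "arguments": {"increments": [[[-1,0,0,0,-0.028],[-1,0,0,0,-0.056],[-1,0,0,0,-0.084],[-1,0,0,0,-0.1],[-1,0,0,0,-0.1]]]}}

```text
time_s: 8.4
tcp_pos: [0.5282, 0.0254, 0.203]
eef_rot: [180.0, 0.0, -7.3]
contact_force: [0.0, 0.3, -0.3]
gripper_width: 0.0257
gripper_force: 45.0
```

Request:
{"name": "drive_tool", "arguments": {"increments": [[[-1,0,0,0,-0.028],[-1,0,0,0,-0.056],[-1,0,0,0,-0.07],[-1,0,0,0,-0.07],[-1,0,0,0,-0.07]]]}}

```text
time_s: 9.02
tcp_pos: [0.5283, 0.0265, 0.2032]
eef_rot: [180.0, 0.0, 17.8]
contact_force: [0.1, 0.4, -0.8]
gripper_width: 0.0255
gripper_force: 45.0
```

```bash
python3 - <<'E'
from h import *
s=r.get_state();print(s['tcp_pos'],s['eef_rot'],s['joints'])
t=s['tcp_pos']
a,m=cap('wrist','w3.png'); p=proj(m,[[.528,.0274,.07],[t[0],t[1],t[2]-.087]]);print(p)
x0,y0=200,130
c=a[y0:y0+120,x0:x0+160]
cv2.imwrite('pics/c5.png',cv2.resize(np.clip(255*(c/255.)**.6*1.2,0,255).astype(np.uint8),(800,600),interpolation=cv2.INTER_CUBIC)[:,:,::-1])
E
```

```text
[0.52829835 0.02650309 0.20321633] [1.79999119e+02 4.40950941e-03 1.78422438e+01] [ 2.41319942e+01  7.17180884e+00 -1.84860732e+01  4.35553062e-04
 -6.43465975e+01  8.37100610e+01]
[[275.92921962 196.163257  ]
 [276.91960406 209.63327721]]
```

View pics/c5.png

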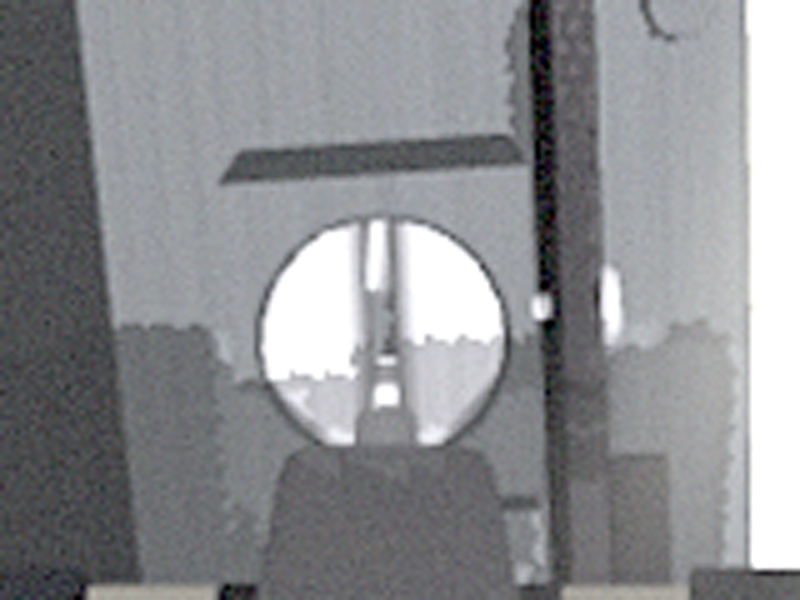

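```bash
python3 - <<'E'
from h import *
m=camera_model('wrist');t=r.get_state()['tcp_pos']
a=cv2.imread('pics/w3.png');g=cv2.cvtColor(a,cv2.COLOR_BGR2GRAY)
for y in (176,180,184,188,192,196,200): print(y,g[y,266:288])
P=lambda u,v,z=.07:onz(m,(200+u/5-.4,130+v/5-.4),z)
L,R,T=P(258,337),P(508,337),P(383,213)
print('w',np.hypot(*(R-L)[:2]));c=(L+R)/2;print('c',c,'top r',np.hypot(*(T-c)[:2]))
print('slot yaw',[np.degrees(np.arctan2(*(P(u,225)-c)[[1,0]])) for u in (376,378,381)])
tip=P(386,385,t[2]-.087);print('tip',tip,t)
print(g[203:215,277])
E
```

```text
176 [167 179 199 177 154 122  79  97 192 223 172  92  61 103 142 171 207 226
 230 216 161 126]
180 [207 214 217 186 154 122  78 124 206 213 170 108  56  90 135 164 198 213
 210 212 217 219]
184 [207 209 211 195 157 124  81 157 230 187 153 111  65  86 128 161 188 211
 213 214 213 218]
188 [206 208 215 201 166 136  97  80 106  95 103  77  55  84 121 148 184 207
 212 208 212 218]
192 [211 203 212 210 173 141 107  79  75  86  88  81  59  84 114 145 181 206
 209 209 211 212]
196 [207 205 210 210 181 150 117  78  73  87  86  75  49  70 108 150 172 203
 209 183 201 222]
200 [212 203 210 209 147  85  80  68  75  80  56  34  36  50  78  95 105 121
 127 125 131 129]
w 0.04574968150489491
c [0.52733302 0.02705322 0.07      ] top r 0.022848741371259463
slot yaw [np.float64(21.261114980268378), np.float64(20.267534149377408), np.float64(18.774589925892965)]
tip [0.53061619 0.02747221 0.11621185] [0.52827308 0.02663173 0.20321185]
[ 83  85  83 117 192 225 227 193  87  68  71  70]
```

Request:
{"name": "drive_tool", "arguments": {"increments": [[[-1,-0.006,-0.006,0.1,-0.0047],[-1,-0.006,-0.006,0.2,-0.0047],[-1,-0.006,-0.006,0.3,-0.0047],[-1,-0.006,-0.006,0.34,-0.0047],[-1,-0.006,-0.006,0.34,-0.0047]]]}}

```text
time_s: 9.7
tcp_pos: [0.5272, 0.0274, 0.162]
eef_rot: [180.0, 0.1, 19.8]
contact_force: [0.4, -0.2, -0.8]
gripper_width: 0.0254
gripper_force: 45.0
```

```bash
python3 - <<'E'
from h import *
s=r.get_state();t=s['tcp_pos'];print(t,s['eef_rot'],s['contact_force'])
a,m=cap('wrist','w4.png');p=proj(m,[[.5274,.0268,.07],[t[0],t[1],t[2]-.087]]);print(p)
g=cv2.cvtColor(a,cv2.COLOR_RGB2GRAY)
for y in range(174,216,3): print(y,g[y,262:292])
E
```

```text
[0.52722613 0.02736159 0.16197954] [1.79991187e+02 5.58568249e-02 1.97539255e+01] [ 0.40726377 -0.20618291 -0.77587703]
[[277.71915524 207.93198698]
 [276.97963811 209.56892196]]
174 [86 82 85 88 82 85 90 85 89 87 87 88 89 90 86 89 82 82 85 83 90 85 85 89
 90 85 93 89 87 90]
177 [79 84 76 85 86 84 86 85 83 78 87 87 85 93 87 88 82 82 84 83 85 87 90 91
 89 88 89 89 89 86]
180 [84 81 90 82 84 89 85 86 81 78 81 77 75 71 63 60 50 57 66 75 78 79 78 86
 89 91 94 93 92 89]
183 [ 83  69  57  48  79 129 147 158 166 166 127  88  73 101 187 221 185 110
  60  79 101 144 176 175 171 156 119  59  47  67]
186 [163 196 221 216 208 208 217 216 182 158 129  96  79 129 206 221 180 113
  61  85 113 143 172 196 209 213 213 214 222 213]
189 [211 212 212 213 209 205 215 216 186 158 130  96  86 170 220 202 165 121
  63  78 114 141 175 195 212 211 207 214 214 217]
192 [212 214 209 214 202 202 211 214 188 158 130  93  98 189 222 176 149 113
  68  76 113 140 168 198 214 210 210 211 212 215]
195 [213 209 210 210 208 206 211 211 185 155 133  95 128 201 202 167 134 100
  71  77 112 137 170 196 211 207 206 211 216 215]
198 [211 216 211 213 207 202 210 215 189 159 138 103  82  75  72  78  78  72
  48  86 110 120 158 205 215 212 208 215 208 202]
201 [211 214 211 209 209 205 209 212 189 164 136 104  67  78 132 142 125  61
  49  64  80  97 110 122 127 122 121 117 130 129]
204 [206 215 212 209 208 205 209 212 191 165 137  92  68  77  90  88  82  56
  50  71  80  95 105 123 129 126 129 129 131 135]
207 [215 208 179 200 217 213 222 198 121 137  90  74  80 152 195 194 178 118
  42  63  81  90 112 115 133 129 122 131 133 131]
210 [123 122 128 129 126 121 122 130 120 109  95  71  86 169 219 211 211 157
  42  60  78  93 104 115 132 131 132 129 133 128]
213 [126 131 131 130 130 127 129 127 116  80  64  66  72  69  72  74  72  67
  67  66  66  81 106 120 121 126 128 126 130 134]
```

In the wrist view the slot runs straight at columns 274–280 and the blade is centred on column 277, so they line up. I go down gently.

Request:
{"name": "drive_tool", "arguments": {"increments": [[[-1,0,0,0.03,0],[-1,0,0,0.05,0],[-1,0,0,0.065,0],[-1,0,0,0.065,0]]]}}

```text
time_s: 10.25
tcp_pos: [0.5273, 0.0274, 0.1545]
eef_rot: [180.0, 0.0, 19.8]
contact_force: [0.2, 0.7, -0.9]
gripper_width: 0.0256
gripper_force: 45.0
```

Request:
{"name": "drive_tool", "arguments": {"increments": [[[-1,0,0,0.01,0],[-1,0,0,0.02,0],[-1,0,0,0.02,0]]]}}

```text
time_s: 10.62
tcp_pos: [0.5273, 0.0274, 0.1522]
eef_rot: [-180.0, 0.0, 19.8]
contact_force: [0.3, -0.3, 0.4]
gripper_width: 0.0259
gripper_force: 45.0
```

Request:
{"name": "drive_tool", "arguments": {"increments": [[[-1,0,0,0.01,0],[-1,0,0,0.012,0],[-1,0,0,0.012,0]]]}}

```text
time_s: 11.0
tcp_pos: [0.5274, 0.0274, 0.1508]
eef_rot: [180.0, 0.0, 19.8]
contact_force: [-0.0, -0.3, -0.6]
gripper_width: 0.0257
gripper_force: 45.0
```

Request:
{"name": "drive_tool", "arguments": {"increments": [[[-1,0,0,0.007,0],[-1,0,0,0.007,0]]]}}

```text
time_s: 11.25
tcp_pos: [0.5275, 0.0275, 0.1501]
eef_rot: [180.0, -0.0, 19.8]
contact_force: [-0.2, -0.6, 0.3]
gripper_width: 0.0255
gripper_force: 45.0
```

Request:
{"name": "drive_tool", "arguments": {"increments": [[[-1,0,0,0.006,0],[-1,0,0,0.008,0],[-1,0,0,0.008,0]]]}}

```text
time_s: 11.62
tcp_pos: [0.5278, 0.0275, 0.1499]
eef_rot: [180.0, -0.1, 19.8]
contact_force: [-2.8, 0.0, 7.5]
gripper_width: 0.0258
gripper_force: 45.0
```

```bash
python3 - <<'E'
from h import *
s=r.get_state();print(s['tcp_pos'],s['contact_force'],s['moment'],s['joints'])
E
```

```text
[0.52777443 0.02748979 0.14992162] [-2.80404357  0.04647353  7.45384838] [0.08114523 1.12754224 0.02717025] [ 2.42798884e+01  9.72623142e+00 -2.29316528e+01  2.77571059e-02
 -5.72833256e+01  8.54771099e+01]
```

Seated on the slot floor at z 0.063 with 7.5 N. I back off slightly and turn clockwise.

Request:
{"name": "drive_tool", "arguments": {"increments": [[[-1,0,0,-0.004,0.014],[-1,0,0,-0.004,0.028],[-1,0,0,-0.004,0.042],[-1,0,0,-0.004,0.056],[-1,0,0,-0.004,0.056]]]}}

```text
time_s: 12.25
tcp_pos: [0.5277, 0.027, 0.15]
eef_rot: [180.0, -0.0, -0.4]
contact_force: [-0.5, -2.3, 4.0]
gripper_width: 0.0259
gripper_force: 45.0
```

```bash
cat > st.py <<'E'
from h import *
s=r.get_state();print(s['tcp_pos'].round(4),s['eef_rot'].round(2),s['contact_force'].round(1),s['moment'].round(3),s['joints'][5].round(1),s['joint_torque'][5].round(4),s['time_s'])
E
python3 st.py
```

```text
[0.5277 0.027  0.15  ] [ 1.7996e+02 -4.0000e-02 -3.5000e-01] [-0.5 -2.3  4. ] [-1.405  0.246  0.079] 65.4 -0.8282 12.25
```

Request:
{"name": "drive_tool", "arguments": {"increments": [[[-1,0,0,0,0.007],[-1,0,0,0,0.014],[-1,0,0,0,0.02],[-1,0,0,0,0.02]]]}}

```text
time_s: 12.75
tcp_pos: [0.5276, 0.027, 0.15]
eef_rot: [180.0, -0.0, -7.5]
contact_force: [-0.3, -3.6, 5.0]
gripper_width: 0.0257
gripper_force: 45.0
```

```bash
python3 st.py
```

```text
[0.5276 0.027  0.15  ] [ 1.7996e+02 -3.0000e-02 -7.4800e+00] [-0.3 -3.6  5. ] [-1.751  0.351  0.156] 58.2 -0.3572 12.75
```

Request:
{"name": "drive_tool", "arguments": {"increments": [[[-1,0,0,0,0.005],[-1,0,0,0,0.01],[-1,0,0,0,0.01]]]}}

```text
time_s: 13.12
tcp_pos: [0.5276, 0.027, 0.15]
eef_rot: [180.0, -0.0, -11.1]
contact_force: [-0.1, -4.4, 5.9]
gripper_width: 0.0259
gripper_force: 45.0
```

```bash
python3 st.py
```

```text
[0.5276 0.027  0.15  ] [ 1.7996e+02 -3.0000e-02 -1.1070e+01] [-0.1 -4.4  5.9] [-1.781  0.388  0.122] 54.6 -0.3042 13.125
```

Request:
{"name": "drive_tool", "arguments": {"increments": [[[-1,0,0.0025,0,0.003],[-1,0,0.0025,0,0.006],[-1,0,0.0025,0,0.006]]]}}

```text
time_s: 13.5
tcp_pos: [0.5276, 0.0268, 0.15]
eef_rot: [180.0, -0.0, -13.2]
contact_force: [-0.9, -2.9, 5.2]
gripper_width: 0.0258
gripper_force: 45.0
```

```bash
python3 st.py
```

```text
[0.5276 0.0268 0.15  ] [ 1.7998e+02 -4.0000e-02 -1.3220e+01] [-0.9 -2.9  5.2] [-1.505  0.32   0.087] 52.5 -0.2234 13.5
```

```bash
cat > st.py <<'E'
from h import *
M=[];F=[]
for i in range(5):
    s=r.get_state();M.append(s['moment'][2]);F.append(s['contact_force'])
    if i<4: capture('wrist')
print('yaw',s['eef_rot'][2].round(2),'F',np.mean(F,0).round(1),'Mz',np.mean(M).round(3),np.std(M).round(3),s['tcp_pos'].round(4),s['time_s'])
E
python3 st.py
```

```text
yaw -13.2 F [-0.5 -2.5  5.5] Mz 0.096 0.03 [0.5276 0.0268 0.15  ] 13.7
```

Request:
{"name": "drive_tool", "arguments": {"increments": [[[-1,0,0.0,0,0.004],[-1,0,0.0,0,0.007],[-1,0,0,0,0.007]]]}}

```text
time_s: 14.08
tcp_pos: [0.5276, 0.0268, 0.15]
eef_rot: [180.0, -0.0, -15.7]
contact_force: [-0.5, -2.8, 5.7]
gripper_width: 0.0255
gripper_force: 45.0
```

```bash
python3 st.py
```

```text
yaw -15.72 F [-0.5 -3.   5.3] Mz 0.085 0.023 [0.5276 0.0268 0.15  ] 14.275
```

Request:
{"name": "drive_tool", "arguments": {"increments": [[[-1,0,0.0,0,0.004],[-1,0,0.0,0,0.008],[-1,0,0,0,0.008]]]}}

```text
time_s: 14.65
tcp_pos: [0.5276, 0.0268, 0.15]
eef_rot: [180.0, -0.0, -18.6]
contact_force: [-0.9, -3.3, 5.0]
gripper_width: 0.0254
gripper_force: 45.0
```

```bash
python3 st.py
```

```text
yaw -18.6 F [-0.5 -2.8  5.3] Mz 0.088 0.016 [0.5276 0.0268 0.15  ] 14.85
```

Request:
{"name": "drive_tool", "arguments": {"increments": [[[-1,0,0.0,0,0.004],[-1,0,0.0,0,0.008],[-1,0,0,0,0.008]]]}}

```text
time_s: 15.22
tcp_pos: [0.5275, 0.0268, 0.15]
eef_rot: [180.0, -0.0, -21.5]
contact_force: [-0.7, -2.5, 5.6]
gripper_width: 0.0255
gripper_force: 45.0
```

```bash
python3 st.py
```

```text
yaw -21.48 F [-0.8 -3.2  5.8] Mz 0.101 0.015 [0.5275 0.0268 0.15  ] 15.425
```

Request:
{"name": "drive_tool", "arguments": {"increments": [[[-1,0,0.0,0,0.004],[-1,0,0.0,0,0.008],[-1,0,0,0,0.008]]]}}

```text
time_s: 15.8
tcp_pos: [0.5275, 0.0267, 0.15]
eef_rot: [180.0, -0.0, -24.4]
contact_force: [-0.8, -2.6, 6.4]
gripper_width: 0.0258
gripper_force: 45.0
```

```bash
python3 st.py; python3 - <<'E'
from h import *
a,m=cap('scene');b=cv2.imread('pics/s1.png')[:,:,::-1]
o=[np.clip(255*(i[125:195,250:370]/255.)**.5*1.2,0,255).astype(np.uint8) for i in (b,a)]
o=np.hstack([cv2.resize(i,(400,233*1),interpolation=cv2.INTER_CUBIC) for i in o])
cv2.imwrite('pics/c6.png',o[:,:,::-1])
E
```

```text
yaw -24.36 F [-0.9 -3.2  5.9] Mz 0.11 0.024 [0.5275 0.0267 0.15  ] 16.0
```

View pics/c6.png

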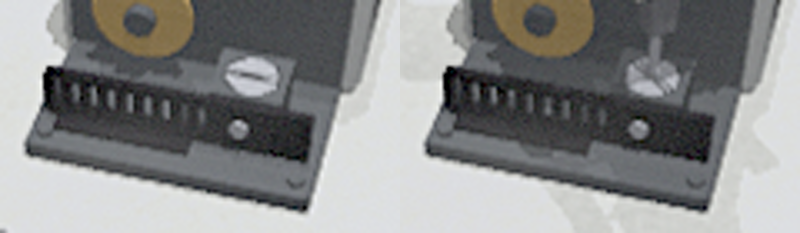

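In the scene view the slot has rotated with the driver, at right crop px (652,75), and the driver is still in it. I carry on.

Request:
{"name": "drive_tool", "arguments": {"increments": [[[-1,0,0.0,0,0.004],[-1,0,0.0,0,0.007],[-1,0,0,0,0.007]]]}}

```text
time_s: 16.42
tcp_pos: [0.5275, 0.0267, 0.1499]
eef_rot: [180.0, -0.0, -26.9]
contact_force: [-2.2, -4.0, 6.3]
gripper_width: 0.0255
gripper_force: 45.0
```

```bash
python3 st.py
```

```text
yaw -26.88 F [-1.  -3.6  5.8] Mz 0.103 0.016 [0.5275 0.0267 0.15  ] 16.625
```

Request:
{"name": "drive_tool", "arguments": {"increments": [[[-1,0,0.0,0,0.004],[-1,0,0.0,0,0.007],[-1,0,0,0,0.007]]]}}

```text
time_s: 17.0
tcp_pos: [0.5274, 0.0267, 0.15]
eef_rot: [180.0, -0.0, -29.4]
contact_force: [-0.3, -2.7, 6.0]
gripper_width: 0.0257
gripper_force: 45.0
```

```bash
python3 st.py
```

```text
yaw -29.4 F [-0.5 -3.1  5.8] Mz 0.137 0.027 [0.5275 0.0268 0.15  ] 17.2
```

Request:
{"name": "drive_tool", "arguments": {"increments": [[[-1,0,0.0,0,0.004],[-1,0,0.0,0,0.006],[-1,0,0,0,0.006]]]}}

```text
time_s: 17.58
tcp_pos: [0.5275, 0.0267, 0.15]
eef_rot: [180.0, -0.0, -31.6]
contact_force: [-0.7, -3.4, 6.0]
gripper_width: 0.026
gripper_force: 45.0
```

```bash
python3 st.py
```

```text
yaw -31.55 F [-0.5 -3.2  5.7] Mz 0.148 0.028 [0.5274 0.0267 0.15  ] 17.775
```

Request:
{"name": "drive_tool", "arguments": {"increments": [[[-1,0,0.0,0,0.003],[-1,0,0.0,0,0.005],[-1,0,0,0,0.005]]]}}

```text
time_s: 18.15
tcp_pos: [0.5274, 0.0267, 0.15]
eef_rot: [180.0, -0.0, -33.4]
contact_force: [-1.0, -3.9, 5.6]
gripper_width: 0.026
gripper_force: 45.0
```

```bash
python3 st.py
```

```text
yaw -33.35 F [-0.7 -3.9  5.9] Mz 0.144 0.023 [0.5274 0.0267 0.15  ] 18.35
```

Request:
{"name": "drive_tool", "arguments": {"increments": [[[-1,0,0.0,0,0.003],[-1,0,0.0,0,0.005],[-1,0,0,0,0.005]]]}}

```text
time_s: 18.73
tcp_pos: [0.5274, 0.0267, 0.1499]
eef_rot: [180.0, -0.0, -35.2]
contact_force: [-1.0, -2.9, 6.5]
gripper_width: 0.0258
gripper_force: 45.0
```

```bash
python3 st.py
```

```text
yaw -35.15 F [-1.3 -3.6  5.7] Mz 0.188 0.024 [0.5274 0.0267 0.15  ] 18.925
```

Request:
{"name": "drive_tool", "arguments": {"increments": [[[-1,0,0.0,0,0.002],[-1,0,0.0,0,0.003],[-1,0,0,0,0.003]]]}}

```text
time_s: 19.3
tcp_pos: [0.5274, 0.0267, 0.15]
eef_rot: [180.0, -0.0, -36.2]
contact_force: [-0.7, -3.3, 5.0]
gripper_width: 0.0259
gripper_force: 45.0
```

```bash
python3 st.py
```

```text
yaw -36.23 F [-0.9 -3.2  5.8] Mz 0.155 0.018 [0.5274 0.0267 0.15  ] 19.5
```

Request:
{"name": "drive_tool", "arguments": {"increments": [[[-1,0,0.0,0,0.002],[-1,0,0.0,0,0.004],[-1,0,0,0,0.004]]]}}

```text
time_s: 19.88
tcp_pos: [0.5274, 0.0267, 0.15]
eef_rot: [180.0, -0.0, -37.7]
contact_force: [-1.3, -3.3, 6.1]
gripper_width: 0.0255
gripper_force: 45.0
```

```bash
python3 st.py
```

```text
yaw -37.68 F [-1.  -3.5  5.8] Mz 0.157 0.017 [0.5274 0.0267 0.15  ] 20.075
```

Request:
{"name": "drive_tool", "arguments": {"increments": [[[-1,0,0.0,0,0.002],[-1,0,0.0,0,0.004],[-1,0,0,0,0.004]]]}}

```text
time_s: 20.45
tcp_pos: [0.5274, 0.0266, 0.15]
eef_rot: [180.0, -0.0, -39.1]
contact_force: [-0.7, -3.2, 5.5]
gripper_width: 0.0257
gripper_force: 45.0
```

```bash
python3 st.py
```

```text
yaw -39.11 F [-0.9 -3.4  6. ] Mz 0.17 0.011 [0.5274 0.0267 0.15  ] 20.65
```

Request:
{"name": "drive_tool", "arguments": {"increments": [[[-1,0,0.0,0,0.002],[-1,0,0.0,0,0.004],[-1,0,0,0,0.004]]]}}

```text
time_s: 21.02
tcp_pos: [0.5274, 0.0267, 0.15]
eef_rot: [180.0, -0.0, -40.6]
contact_force: [-1.1, -3.4, 5.8]
gripper_width: 0.0258
gripper_force: 45.0
```

```bash
python3 st.py
```

```text
yaw -40.55 F [-1.5 -3.7  6. ] Mz 0.172 0.041 [0.5274 0.0267 0.15  ] 21.225
```

Request:
{"name": "drive_tool", "arguments": {"increments": [[[-1,0,0.0,0,0.002],[-1,0,0.0,0,0.004],[-1,0,0,0,0.004]]]}}

```text
time_s: 21.6
tcp_pos: [0.5274, 0.0266, 0.15]
eef_rot: [180.0, -0.0, -42.0]
contact_force: [-1.8, -3.2, 6.4]
gripper_width: 0.0258
gripper_force: 45.0
```

```bash
python3 st.py
```

```text
yaw -41.99 F [-1.3 -3.3  6.2] Mz 0.159 0.019 [0.5273 0.0267 0.15  ] 21.8
```

Request:
{"name": "drive_tool", "arguments": {"increments": [[[-1,0,0.0,0,0.002],[-1,0,0.0,0,0.004],[-1,0,0,0,0.004]]]}}

```text
time_s: 22.18
tcp_pos: [0.5274, 0.0267, 0.15]
eef_rot: [180.0, -0.0, -43.4]
contact_force: [-1.1, -3.2, 5.8]
gripper_width: 0.0261
gripper_force: 45.0
```

```bash
python3 st.py
```

```text
yaw -43.43 F [-1.2 -3.6  5.9] Mz 0.179 0.025 [0.5273 0.0266 0.15  ] 22.375
```

Request:
{"name": "drive_tool", "arguments": {"increments": [[[-1,0,0.0,0,0.002],[-1,0,0.0,0,0.004],[-1,0,0,0,0.004]]]}}

```text
time_s: 22.75
tcp_pos: [0.5273, 0.0266, 0.15]
eef_rot: [180.0, -0.0, -44.9]
contact_force: [-1.6, -3.3, 5.6]
gripper_width: 0.0256
gripper_force: 45.0
```

```bash
python3 st.py
```

```text
yaw -44.87 F [-0.7 -3.6  6. ] Mz 0.211 0.019 [0.5273 0.0266 0.15  ] 22.95
```

Request:
{"name": "drive_tool", "arguments": {"increments": [[[-1,0,0.0,0,0.001],[-1,0,0.0,0,0.002],[-1,0,0,0,0.002]]]}}

```text
time_s: 23.32
tcp_pos: [0.5273, 0.0266, 0.15]
eef_rot: [180.0, -0.0, -45.6]
contact_force: [-1.4, -2.6, 6.4]
gripper_width: 0.0259
gripper_force: 45.0
```

```bash
python3 st.py
```

```text
yaw -45.59 F [-1.2 -2.8  6. ] Mz 0.2 0.01 [0.5274 0.0266 0.15  ] 23.525
```

Request:
{"name": "drive_tool", "arguments": {"increments": [[[-1,0,0.0,0,0.001],[-1,0,0.0,0,0.0025],[-1,0,0,0,0.0025]]]}}

```text
time_s: 23.9
tcp_pos: [0.5273, 0.0266, 0.15]
eef_rot: [180.0, -0.0, -46.5]
contact_force: [-2.2, -3.3, 6.6]
gripper_width: 0.026
gripper_force: 45.0
```

```bash
python3 st.py
```

```text
yaw -46.49 F [-1.5 -3.6  6.1] Mz 0.197 0.04 [0.5273 0.0266 0.15  ] 24.1
```

Request:
{"name": "drive_tool", "arguments": {"increments": [[[-1,0,0.0,0,0.001],[-1,0,0.0,0,0.003],[-1,0,0,0,0.003]]]}}

```text
time_s: 24.48
tcp_pos: [0.5273, 0.0266, 0.15]
eef_rot: [180.0, -0.0, -47.6]
contact_force: [-1.3, -3.1, 7.1]
gripper_width: 0.0258
gripper_force: 45.0
```

```bash
sed -i 's/range(5)/range(8)/;s/i<4/i<7/' st.py; python3 st.py
```

```text
yaw -47.57 F [-0.9 -3.3  6.6] Mz 0.221 0.024 [0.5273 0.0266 0.15  ] 24.825
```

Request:
{"name": "drive_tool", "arguments": {"increments": [[[-1,0,0.0,0,0.001],[-1,0,0.0,0,0.0025],[-1,0,0,0,0.0025]]]}}

```text
time_s: 25.2
tcp_pos: [0.5273, 0.0266, 0.15]
eef_rot: [180.0, -0.0, -48.5]
contact_force: [-1.8, -4.1, 6.2]
gripper_width: 0.0261
gripper_force: 45.0
```

```bash
python3 st.py
```

```text
yaw -48.47 F [-1.3 -3.9  5.9] Mz 0.197 0.025 [0.5273 0.0266 0.15  ] 25.55
```

Request:
{"name": "drive_tool", "arguments": {"increments": [[[-1,0,0.0,0,0.001],[-1,0,0.0,0,0.003],[-1,0,0,0,0.003]]]}}

```text
time_s: 25.92
tcp_pos: [0.5273, 0.0266, 0.15]
eef_rot: [180.0, -0.0, -49.6]
contact_force: [-0.6, -3.9, 6.1]
gripper_width: 0.026
gripper_force: 45.0
```

```bash
python3 st.py
```

```text
yaw -49.55 F [-1.6 -3.4  6. ] Mz 0.201 0.033 [0.5273 0.0266 0.15  ] 26.275
```

Request:
{"name": "drive_tool", "arguments": {"increments": [[[-1,0,0.0,0,0.001],[-1,0,0.0,0,0.003],[-1,0,0,0,0.003]]]}}

```text
time_s: 26.65
tcp_pos: [0.5273, 0.0266, 0.1499]
eef_rot: [180.0, -0.0, -50.6]
contact_force: [-1.5, -4.0, 6.6]
gripper_width: 0.0257
gripper_force: 45.0
```

```bash
python3 st.py
```

```text
yaw -50.63 F [-1.7 -3.4  6.3] Mz 0.214 0.046 [0.5273 0.0266 0.15  ] 27.0
```

Request:
{"name": "drive_tool", "arguments": {"increments": [[[-1,0,0.0,0,0.001],[-1,0,0.0,0,0.003],[-1,0,0,0,0.003]]]}}

```text
time_s: 27.38
tcp_pos: [0.5273, 0.0266, 0.15]
eef_rot: [180.0, -0.0, -51.7]
contact_force: [-2.0, -3.6, 5.9]
gripper_width: 0.0258
gripper_force: 45.0
```

```bash
python3 st.py
```

```text
yaw -51.71 F [-1.6 -3.6  6.5] Mz 0.196 0.031 [0.5273 0.0266 0.15  ] 27.725
```

Request:
{"name": "drive_tool", "arguments": {"increments": [[[-1,0,0.0,0,0.001],[-1,0,0.0,0,0.003],[-1,0,0,0,0.003]]]}}

```text
time_s: 28.1
tcp_pos: [0.5273, 0.0266, 0.15]
eef_rot: [180.0, -0.0, -52.8]
contact_force: [-1.3, -3.6, 6.1]
gripper_width: 0.0259
gripper_force: 45.0
```

```bash
python3 st.py
```

```text
yaw -52.79 F [-1.1 -3.5  6.5] Mz 0.231 0.021 [0.5273 0.0266 0.15  ] 28.45
```

Request:
{"name": "drive_tool", "arguments": {"increments": [[[-1,0,0.0,0,0.001],[-1,0,0.0,0,0.002],[-1,0,0,0,0.002]]]}}

```text
time_s: 28.82
tcp_pos: [0.5273, 0.0266, 0.15]
eef_rot: [180.0, -0.0, -53.5]
contact_force: [-1.0, -3.6, 6.1]
gripper_width: 0.0257
gripper_force: 45.0
```

```bash
python3 st.py
```

```text
yaw -53.51 F [-1.4 -3.6  6.1] Mz 0.215 0.022 [0.5273 0.0266 0.15  ] 29.175
```

Request:
{"name": "drive_tool", "arguments": {"increments": [[[-1,0,0.0,0,0.001],[-1,0,0.0,0,0.003],[-1,0,0,0,0.003]]]}}

```text
time_s: 29.55
tcp_pos: [0.5272, 0.0266, 0.15]
eef_rot: [180.0, -0.0, -54.6]
contact_force: [-1.5, -4.0, 6.9]
gripper_width: 0.0257
gripper_force: 45.0
```

```bash
python3 st.py
```

```text
yaw -54.59 F [-1.5 -3.4  6.5] Mz 0.228 0.022 [0.5273 0.0266 0.15  ] 29.9
```

Request:
{"name": "drive_tool", "arguments": {"increments": [[[-1,0,0.0,0,0.001],[-1,0,0.0,0,0.0025],[-1,0,0,0,0.0025]]]}}

```text
time_s: 30.28
tcp_pos: [0.5273, 0.0266, 0.15]
eef_rot: [180.0, -0.0, -55.5]
contact_force: [-1.5, -4.2, 6.4]
gripper_width: 0.026
gripper_force: 45.0
```

```bash
python3 st.py
```

```text
yaw -55.48 F [-1.6 -3.3  6.5] Mz 0.233 0.036 [0.5273 0.0266 0.15  ] 30.625
```

Request:
{"name": "drive_tool", "arguments": {"increments": [[[-1,0,0.0,0,0.001],[-1,0,0.0,0,0.003],[-1,0,0,0,0.003]]]}}

```text
time_s: 31.0
tcp_pos: [0.5272, 0.0266, 0.15]
eef_rot: [180.0, -0.0, -56.6]
contact_force: [-1.1, -2.5, 6.9]
gripper_width: 0.0257
gripper_force: 45.0
```

```bash
python3 st.py
```

```text
yaw -56.57 F [-1.4 -3.2  6.5] Mz 0.231 0.021 [0.5273 0.0266 0.15  ] 31.35
```

Request:
{"name": "drive_tool", "arguments": {"increments": [[[-1,0,0.0,0,0.001],[-1,0,0.0,0,0.003],[-1,0,0,0,0.003]]]}}

```text
time_s: 31.72
tcp_pos: [0.5273, 0.0266, 0.15]
eef_rot: [180.0, -0.0, -57.7]
contact_force: [-1.1, -4.7, 5.9]
gripper_width: 0.0256
gripper_force: 45.0
```

```bash
python3 st.py
```

```text
yaw -57.65 F [-1.3 -3.9  6.7] Mz 0.224 0.034 [0.5272 0.0266 0.1499] 32.075
```

Request:
{"name": "drive_tool", "arguments": {"increments": [[[-1,0,0.0,0,0.001],[-1,0,0.0,0,0.003],[-1,0,0,0,0.003]]]}}

```text
time_s: 32.45
tcp_pos: [0.5273, 0.0266, 0.15]
eef_rot: [180.0, -0.0, -58.7]
contact_force: [-0.9, -3.9, 7.1]
gripper_width: 0.0259
gripper_force: 45.0
```

```bash
python3 st.py
```

```text
yaw -58.73 F [-1.2 -3.4  6.7] Mz 0.236 0.037 [0.5272 0.0266 0.15  ] 32.8
```

Request:
{"name": "drive_tool", "arguments": {"increments": [[[-1,0,0.0,0,0.001],[-1,0,0.0,0,0.0025],[-1,0,0,0,0.0025]]]}}

```text
time_s: 33.17
tcp_pos: [0.5272, 0.0266, 0.15]
eef_rot: [180.0, -0.0, -59.6]
contact_force: [-2.1, -3.2, 7.1]
gripper_width: 0.0255
gripper_force: 45.0
```

```bash
python3 st.py
```

```text
yaw -59.63 F [-2.  -3.5  6.6] Mz 0.261 0.021 [0.5272 0.0266 0.15  ] 33.525
```

Request:
{"name": "drive_tool", "arguments": {"increments": [[[-1,0,0.0,0,0.001],[-1,0,0,0,0.0015],[-1,0,0,0,0.0015]]]}}

```text
time_s: 33.9
tcp_pos: [0.5272, 0.0266, 0.15]
eef_rot: [180.0, -0.0, -60.2]
contact_force: [-1.4, -3.4, 5.9]
gripper_width: 0.0261
gripper_force: 45.0
```

```bash
python3 st.py; python3 st.py
```

```text
yaw -60.16 F [-1.5 -3.3  6.4] Mz 0.261 0.019 [0.5273 0.0266 0.15  ] 34.25
yaw -60.16 F [-1.  -3.4  6.5] Mz 0.267 0.031 [0.5272 0.0266 0.1499] 34.6
```

```bash
python3 - <<'E'
from h import *
a,m=cap('scene','s3.png'); b=cv2.imread('pics/s1.png')[:,:,::-1]
y=np.radians(20-90); d=np.array([np.cos(y),np.sin(y),0])
p0=np.array([.5275,.0268,.05])+.031*d
px=proj(m,[p0,p0+.01*d]);print('px per 10mm opening',px[1]-px[0],px[0])
f=lambda i:cv2.createCLAHE(4,(2,2)).apply(cv2.cvtColor(np.ascontiguousarray(i),cv2.COLOR_RGB2GRAY)).astype(np.float32)
for (x0,x1,y0,y1),n in (((268,306,148,165),'slots'),((312,330,157,170),'bolt'),((256,300,165,182),'base'),((300,350,55,100),'house')):
    for it in ('e',):
        A,B=f(a)[y0:y1,x0:x1],f(b)[y0:y1,x0:x1]
        W=np.eye(2,3,dtype=np.float32)
        try: cc,W=cv2.findTransformECC(B,A,W,cv2.MOTION_TRANSLATION,(3,100,1e-5),None,3)
        except cv2.error as e: cc=-1
        print(n,cc,W[:,2])
E
python3 - <<'E'
from h import *
s=r.get_state();print(s['moment'],s['joints'])
E
```

```text
px per 10mm opening [-0.92208645  2.41821342] [321.9634613  159.57413622]
slots 0.8707907575379316 [ 0.3361375 -1.0117909]
bolt 0.9881366988482421 [ 0.32365218 -0.8653581 ]
base 0.9970547670244981 [-0.0038502  -0.03529058]
house 0.30856674060282885 [-1.2737818 11.623312 ]
[-1.60388678  0.87961282  0.33897841] [ 24.23427517   9.71458034 -22.94898163   0.05996557 -57.36058163
   5.57195888]
```

The guard has moved 3.6–4 mm inward and the torque is about 0.26 Nm, so it is closed and tight. I release the twist, lift and go back to the stand.

Request:
{"name": "drive_tool", "arguments": {"increments": [[[-1,0,0,0,-0.006],[-1,0,0,0,-0.01],[-1,0,0,-0.02,-0.01],[-1,0,0,-0.06,-0.01],[-1,0,0,-0.1,-0.01]]]}}

```text
time_s: 35.28
tcp_pos: [0.5275, 0.0275, 0.1618]
eef_rot: [-180.0, 0.0, -56.7]
contact_force: [-0.4, -0.5, -1.5]
gripper_width: 0.026
gripper_force: 45.0
```

Request:
{"name": "drive_tool", "arguments": {"increments": [[[-1,0,0,-0.15,0],[-1,0,0,-0.34,0],[-1,0,0,-0.34,-0.02],[-1,0,0,-0.34,-0.037],[-1,0,0,-0.34,-0.037]]]}}

```text
time_s: 35.9
tcp_pos: [0.5276, 0.0275, 0.2028]
eef_rot: [-179.9, -0.0, -43.5]
contact_force: [1.1, -0.2, -1.6]
gripper_width: 0.0254
gripper_force: 45.0
```

```bash
python3 - <<'E'
from h import *
s=r.get_state();t=s['tcp_pos'];ps=s['eef_rot'][2];print(t,ps,s['contact_force'],s['moment'])
c,n=np.cos(np.radians(ps)),np.sin(np.radians(ps));d=np.array([.5186,-.2831])-t[:2]
print('tx,ty',(c*d[0]+n*d[1])/.12,(n*d[0]-c*d[1])/.12,'tz',(t[2]-.203)/.12)
E
```

```text
[0.52756063 0.02750452 0.20280773] -43.45242615366437 [ 1.11544534 -0.23345219 -1.58241191] [-0.02097407  0.12980675  0.00582396]
tx,ty 1.7259496725551753 1.9303725234569398 tz -0.001602233314367448
```

Request:
{"name": "drive_tool", "arguments": {"increments": [[[-1,0.3,0.34,0,0],[-1,0.6,0.68,0,0],[-1,0.863,0.965,0,0],[-1,0.863,0.965,0,0],[-1,0.863,0.965,0,0]]]}}

```text
time_s: 36.52
tcp_pos: [0.523, -0.1281, 0.2023]
eef_rot: [-180.0, 0.0, -43.6]
contact_force: [-0.6, 0.1, -1.7]
gripper_width: 0.0259
gripper_force: 45.0
```

Request:
{"name": "drive_tool", "arguments": {"increments": [[[-1,0.3,0.34,0,0],[-1,0.6,0.68,0,0],[-1,0.863,0.965,0,0],[-1,0.863,0.965,0,0],[-1,0.863,0.965,0,0]]]}}

```text
time_s: 37.15
tcp_pos: [0.5188, -0.2825, 0.2021]
eef_rot: [-180.0, 0.0, -43.4]
contact_force: [-0.2, 1.3, -0.8]
gripper_width: 0.0257
gripper_force: 45.0
```

```bash
python3 - <<'E'
from h import *
s=r.get_state();t=s['tcp_pos'];ps=s['eef_rot'][2];print(t,ps)
a,m=cap('wrist','w5.png');h=onz(m,(276.8,196),.068);print('hole',h)
c,n=np.cos(np.radians(ps)),np.sin(np.radians(ps));d=h[:2]-t[:2]
print('tx,ty mm',1e3*(c*d[0]+n*d[1]),1e3*(n*d[0]-c*d[1]))
x,y=276,200;cr=a[y-40:y+40,x-53:x+53]
cv2.imwrite('pics/c7.png',cv2.resize(np.clip(255*(cr/255.)**.6*1.2,0,255).astype(np.uint8),(795,600),interpolation=cv2.INTER_CUBIC)[:,:,::-1])
E
```

```text
[ 0.51879133 -0.28245506  0.20212641] -43.43158463992496
hole [ 0.51893762 -0.28290311  0.068     ]
tx,ty mm 0.41426368394086727 0.22479943732268035
```

View pics/c7.png

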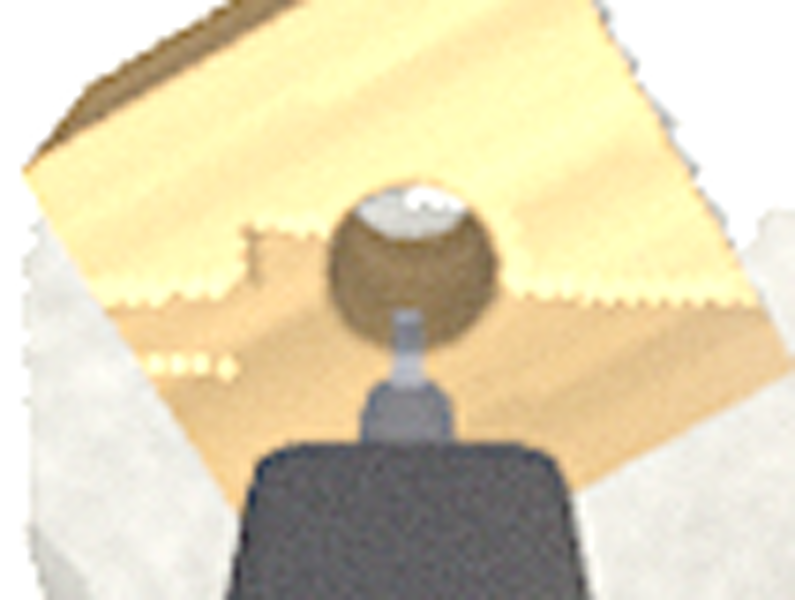

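The hole's centre is at crop (411,265) and the blade at column 408, so it is lined up. I lower and release.

Request:
{"name": "drive_tool", "arguments": {"increments": [[[-1,0.003,0.002,0.2,0],[-1,0.003,0.002,0.4,0],[-1,0.003,0.002,0.6,0],[-1,0.003,0.002,0.8,0],[-1,0.003,0.002,0.8,0]]]}}

```text
time_s: 37.83
tcp_pos: [0.518, -0.2822, 0.105]
eef_rot: [179.9, 0.1, -43.3]
contact_force: [-1.2, 0.3, -0.9]
gripper_width: 0.0259
gripper_force: 45.0
```

Request:
{"name": "drive_tool", "arguments": {"increments": [[[-1,0,0,0.04,0],[-1,0,0,0.078,0],[-1,0,0,0.083,0],[-1,0,0,0.083,0]]]}}

```text
time_s: 38.33
tcp_pos: [0.5187, -0.2839, 0.0966]
eef_rot: [-180.0, -0.0, -43.4]
contact_force: [-0.4, 0.2, -0.7]
gripper_width: 0.0256
gripper_force: 45.0
```

Request:
{"name": "drive_tool", "arguments": {"increments": [[[-1,0,0,0.01,0],[-1,0,0,0.01,0],[-0.2,0,0,0.01,0],[0.2,0,0,0.01,0],[0.6,0,0,0.01,0]]]}}

```text
time_s: 38.95
tcp_pos: [0.5187, -0.2839, 0.0953]
eef_rot: [-180.0, -0.0, -43.4]
contact_force: [0.0, -0.9, -0.5]
gripper_width: 0.0497
gripper_force: 0.0
```

Request:
{"name": "drive_tool", "arguments": {"increments": [[[0.8,0,0,0,0],[0.8,0,0,0,0],[0.8,0,0,0,0],[0.8,0,0,0,0],[0.8,0,0,0,0]]]}}

```text
time_s: 39.58
tcp_pos: [0.5186, -0.2839, 0.0951]
eef_rot: [-180.0, 0.0, -43.4]
contact_force: [-0.2, 0.4, -0.2]
gripper_width: 0.0789
gripper_force: 0.0
```

Request:
{"name": "drive_tool", "arguments": {"increments": [[[0.8,0,0,-0.2,0],[0.8,0,0,-0.5,0],[0.8,0,0,-0.9,0],[0.8,0,0,-0.9,0],[0.8,0,0,-0.9,0]]]}}

```text
time_s: 40.2
tcp_pos: [0.5185, -0.2836, 0.203]
eef_rot: [-180.0, -0.0, -43.4]
contact_force: [0.5, 0.2, -0.6]
gripper_width: 0.0792
gripper_force: 0.0
```

```bash
python3 - <<'E'
from h import *
s=r.get_state();t=s['tcp_pos'];print(t,s['contact_force'])
a,m=cap('wrist','w6.png')
g=cv2.cvtColor(a,cv2.COLOR_RGB2GRAY)
p=proj(m,[[.5187,-.2836,.138],[.5187,-.2836,.068]]);print(p)
x,y=map(int,p[0])
for v in range(y-24,y+25,6): print(v,g[v,x-24:x+25:3])
b,ms=cap('scene','s4.png');b0=cv2.imread('pics/s1.png')[:,:,::-1]
# driver before/after and guard
f=lambda i:cv2.createCLAHE(4,(2,2)).apply(cv2.cvtColor(np.ascontiguousarray(i),cv2.COLOR_RGB2GRAY)).astype(np.float32)
for (x0,x1,y0,y1),n in (((268,306,148,165),'slots'),((312,330,157,170),'bolt'),((238,260,190,225),'driver'),((256,300,165,182),'base')):
    W=np.eye(2,3,dtype=np.float32)
    try: print(n,*(lambda q:(q[0],q[1][:,2]))(cv2.findTransformECC(f(b0)[y0:y1,x0:x1],f(b)[y0:y1,x0:x1],W,0,(3,100,1e-5),None,3)))
    except cv2.error: print(n,'fail')
E
```

```text
[ 0.51845779 -0.28362975  0.20302765] [ 0.54884492  0.20764287 -0.63139304]
[[276.05530073 218.27450497]
 [276.35952315 196.10096932]]
194 [118 118 114 101  34  32  33  35  38  34  32  29  35  29 118 115 184]
200 [117 127 130  18  42  40  46  45  45  42  41  45  35  35  74 113 109]
206 [120 102 108  72  98 103   9  21  21  24  16  16 103  91  49 114 115]
212 [102 106 116  40  11  12  12   3  12  11  13  10  13  26  43  99 102]
218 [117 112 125  31  12   9  11  10   4  12  11  16  18   7  49 108 113]
224 [119 114 123  48   4   1   7  14   9  10  10  12  12  37  50 113 120]
230 [136  99 103  43  65  51  17   6  15  14  12  11  72  58 109 138 147]
236 [136 143 123 106 111 107 113 108 113 117 143 146 131 141 138 140 148]
242 [136 143 146 139 115 108 136 137 137 136 135 132 131 135 137 139 140]
slots fail
bolt 0.9908280446775406 [ 0.373983   -0.88453007]
driver 0.7311779310915564 [-0.4186213  -0.73353624]
base 0.8483142958589039 [-0.4048831 -0.6425703]
```

```bash
python3 -c "
from plant import job
print(job.close_job())"
```

```text
the job is handed in; nothing more can be done
None
```

Job handed in: the guard is drawn closed (camera shows about 3.7 mm of travel) and the cam tight at about 0.26 Nm, the driver is back upright in its stand and I touched nothing else; the hand-in gave no verdict.

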